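Uncover the inspection camera and present a printed barrel to its lens

ROBOT

A 6-joint arm with a two-finger parallel gripper is mounted at the origin on the work surface; the furniture and walls round the work are solid. World frame = base frame: x ahead of the robot, y to its left, z up, the work surface at z = 0. Lengths are in m, angles in rad, forces in N, time in s.
With the tool pointing down it reaches from about 0.35 to 0.8 m from the base axis. Payload 7.3 kg.
Tool frame: the origin (TCP) lies between the finger pads; the fingertips stand 25 mm ahead of it and the grasp point (between the pads) lies 6 mm ahead of it (r.tip_extent is the distance from the TCP to the fingertips, in m); z points along the fingers, y is the line along which they close (so a half turn about z gives the same grasp; the last joint's range is limited). The gripper opens to 85 mm and grips with 20 to 120 N. Pads are 22 mm wide; open, the fingers measure 114 mm over their backs; the gripper's body (76 mm by 85 mm) begins 54 mm behind the grasp point. The pads swing forward as they close: fully open they stand 13 mm farther back than shut.
Start: joints at [-1.495, 0.342, 1.524, -0, 1.275, -0.146], TCP at [0.116, -0.512, 0.256] pointing down, gripper open.
Joint ranges: [-2.53, 2.53], [-0.77, 2.02], [0.04, 2.7], [-1, 4.14], [0.28, 2.66], [-3.11, 3.11]. Speed limits (rad/s): [2.57, 2.57, 3.14, 3.14, 3.14, 3.14].

INTERFACE

Orientations are given as a unit quaternion [x, y, z, w].
In Python, from workcell import r, command_gripper, optics gives the robot as it stands. The module is installed in compiled form; this text tells all that it offers. Calls block until the motion is done:
- r.reach(position, orientation): joint-space move of the TCP to a pose.
- r.move_straight(position, orientation=None, speed=0.15, max_force=None): straight line of the TCP; orientation=None keeps the orientation; speed is the mean speed in m/s. With max_force (N) it stops when the force on the tool has changed by that much, and returns True; else False.
- r.movej(angles): joint-space move.
- command_gripper(opening, force=None): finger opening in m; force is the grip in N (None keeps the last); returns when the fingers have stopped.
- r.hold(seconds).
- r.solve_ik(position, orientation): joint angles nearest the present ones, or None.
- r.read_state(): the state.
- optics.get_image(name): name is "scene" or "top"; returns (picture, depth): 420x560x3 uint8, red, green, blue; 420x560 float32, m along the optical axis (not along the pixel's ray), 0 where there is no reading.
- optics.camera_model(name): a dict with "K" (3x3 intrinsics, pixels), "k1" (the pictures are not rectified: a ray, as slopes to the right and down, at radius r is drawn at 1 + k1 r^2 times it, then the intrinsics apply), "R" (3x3) and "t" (3): a world point X has camera coordinates R X + t. Camera axes: x right, y down, z forward; pixel columns grow to the right and rows downward; lengths in m; the calibration is good to about 2 mm. A picture is of the moment at which its call begins. camera_model takes no time and is no camera call.
A pose or a line that the arm cannot do raises r.PlanningError and nothing moves.
- r.finish_job(): hands the job in; it is judged then, once.
The state is a dict: "time_s": time; "joint_positions": joint angles; "dq": joint speeds; "tau": joint torques, N m; "eef_pos": TCP position; "eef_rot": TCP orientation; "contact_force": force on the tool from outside, world axes, zero at the start; "torque": the same for the moment, N m; "grip_width": finger opening in m; "grip_force": force on a finger pad.
Only numpy, scipy, OpenCV 4.12 (cv2) and the standard library are available. Lean on these libraries where they do the work, as an engineer would, in place of code of your own. Each camera call takes 0.05 s, during which the arm holds its last target. There are 200 camera calls.

TASK

Draw the orange cover slide straight up out of its channel in front of the inspection camera's lens, hang it by its loop handle on the steel hook beside the camera and let go of it. Then pick up the black printed barrel and show it to the camera: hold it still and upright in the air, its mid-height on the lens axis 130 mm in front of the lens, with its red button facing the lens. Leave the other loose parts where they are; the program finishes while the gripper is still holding the barrel there.

Things in the scene. Friction and masses are not known exactly. Their poses are not given: they have to be found in the camera images.
- camera_stand: Fixed inspection camera stand, left of the robot: dark steel base 110 x 100 x 12 mm, aluminium post, grey camera box (top 157 mm above the table), black lens. Origin on the table under the middle of the base, z up. The lens looks level along the stand's -x, roughly to the robot's right. A steel hook stands 100 mm to the stand's +y side.
- lens (a point): Centre of the front of the lens, 130 mm above the table, behind the cover at the start; axes as the stand's (looks along -x). In front of it an aluminium channel open at the top holds the cover: floor 90 mm, guides up to 142 mm above the table; the cover comes free once lifted 55 mm. Play about 1 mm on each face and 2 mm at each side edge.
- focus (a point): The point in the air where the barrel's mid-height is to be held: on the lens axis, 130 mm in front of the lens, 130 mm above the table; axes as the stand's.
- hook_rod (a point): Top of the hook's level rod, halfway along its straight part, 225 mm above the table; axes as the stand's. Rod 7 mm thick, along the stand's x. Its free end points to -x (as the lens looks); 35 mm from here it turns up to a tip 12 mm above the rod's top, 47 mm from here. Its upright stands 50 mm away to +x and does not rise above the rod.
- cover: Orange plastic cover slide, 60 g, upright in the channel at the start. Plate 60 (y) x 75 (z) x 6 mm (x); above it a loop handle: opening 44 mm wide, from 75 to 113 mm above the bottom, closed by a flat grip bar 60 mm wide, 8 mm thick, 113 to 139 mm above the bottom; grasp the bar across its 8 mm. Origin mid bottom edge, z up, x along the stand's x. Black disc on the -x face.
- cover_bar (a point): Middle of the underside of the cover's grip bar, 113 mm above the cover's bottom edge: this is what rests on the hook's rod. Axes as the cover's.
- barrel: Black printed barrel standing upright on the table, 90 mm high, 42 mm across up to 63 mm, with a crenellated crown 52 mm across from 69 to 90 mm; about 60 g. A small red button sticks out of its side. Origin at the centre of its foot; z is its axis, up; the red button lies on its -y side. Grip it from above across the crown, at any angle.
- barrel_mid (a point): Point on the barrel's axis 45 mm above its foot; axes as the barrel's.
- block: Bystander: black printed block with a cross hole, 27 x 36 x 36 mm, origin under its centre; leave it where it is.
- capsule: Bystander: black oblong printed capsule, 35 x 71 x 24 mm, origin under its centre; leave it where it is.
- spindle: Bystander: small steel spindle with a knurled collar lying on the table, 17 x 83 x 17 mm, origin under its centre; leave it where it is.
There are look-alikes about, which are no part of the job. What is meant by the cover is not green, and is the larger of those in its own colour.

How it is judged:
By the outcome, as a careful person would: the job done as asked, in the order asked, and still so for the second after the job is handed in, while the arm keeps its last pose, push and grip.
It also fails if it takes over 58 s, if anything falls off the work surface, if the arm or the gripper's body presses on something with over 40 N, if the wrist force passes 120 N, or if a joint passes its speed limit or range.

## Working session

There is one attempt and no reset: what is moved stays moved. The work goes in short steps, each a Python script; the robot and the scene stay as the last script left them, time stands still between calls to the robot, and variables do not carry over. Pictures are saved under pics/ and viewed, at most 10 in all, crops included, and the job is handed in when it is done.

```bash
mkdir -p pics; cat > h.py <<'E'
import numpy as np, cv2
from workcell import r, command_gripper, optics
from scipy.spatial.transform import Rotation as Ro
def cloud(n):
    p,d=optics.get_image(n); m=optics.camera_model(n); return p,d,pts(d,m)
def pts(d,m):
    K=np.array(m["K"],float); h,w=d.shape
    u,v=np.meshgrid(np.arange(w),np.arange(h))
    xd=(u-K[0,2])/K[0,0]; yd=(v-K[1,2])/K[1,1]; x,y=xd.copy(),yd.copy()
    for _ in range(8):
        s=1+m["k1"]*(x*x+y*y); x,y=xd/s,yd/s
    c=np.stack([x*d,y*d,d],-1)
    X=(c-np.array(m["t"]))@np.array(m["R"]); X[d==0]=np.nan
    return X
def save(n,p): cv2.imwrite("pics/"+n,p[...,::-1])
def down(yaw): # tool z down, tool y (closing) at angle yaw in world
    y=np.array([np.cos(yaw),np.sin(yaw),0]); z=np.array([0,0,-1.]); x=np.cross(y,z)
    return Ro.from_matrix(np.stack([x,y,z],1)).as_quat()
E
python3 - <<'E'
from h import *
for n in("scene","top"):
    p,d,X=cloud(n); save(n+"0.png",p); np.savez(n+"0.npz",p=p,d=d,X=X)
    m=optics.camera_model(n); print(n,-np.array(m["R"]).T@m["t"],m["k1"],m["K"][0][0])
E
```

```text
scene [-0.04383219  0.63697149  0.86354886] -0.0005408092036865206 509.9217915545943
top [0.34214001 0.03368972 1.105002  ] -0.03241866707404217 381.11621119724447
```

View pics/scene0.png

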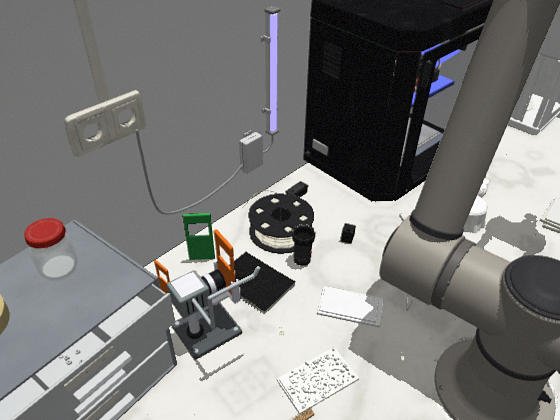

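View pics/top0.png

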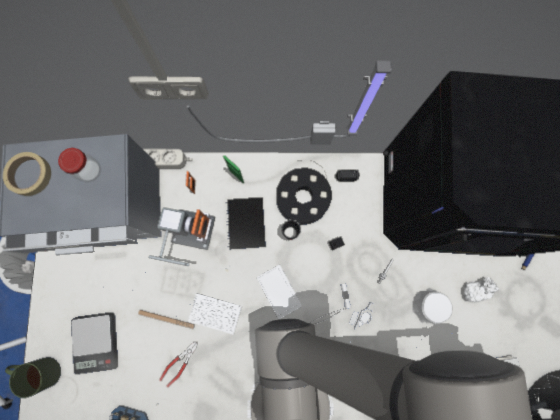

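Top view: the orange pieces are at (198,222), in the channel beside the camera box, and at (190,182), small and standing alone. A green slide stands at (233,168). In the scene view they are at (226,260), (162,275) and (199,236). The one in the channel is orange and the larger of the two, so it should be the cover. The barrel is at top (289,230), scene (303,245). I'll confirm with a crop and measure.

```bash
python3 - <<'E'
from h import *
S=np.load("scene0.npz");T=np.load("top0.npz")
a=cv2.resize(S["p"][195:365,145:325],None,fx=3.2,fy=3.2,interpolation=cv2.INTER_CUBIC)
b=cv2.resize(T["p"][150:280,140:310],None,fx=3.2,fy=3.2,interpolation=cv2.INTER_CUBIC)[:, :]
a=cv2.resize(a,(400,378)); b=cv2.resize(b,(400,306)); c=np.zeros((378,800,3),np.uint8); c[:,:400]=a; c[:306,400:]=b
save("crop0.png",c)
for n,D in(("S",S),("T",T)):
    p=D["p"].astype(int);X=D["X"]
    o=((p[...,0]>110)&(p[...,0]>1.8*p[...,1])&(p[...,2]<0.5*p[...,1]+20)&(X[...,2]>0.02)).astype(np.uint8)
    k,l,st,_=cv2.connectedComponentsWithStats(o)
    for i in range(1,k):
        if st[i,4]>15:
            q=X[l==i]; print(n,st[i],q.min(0).round(3),q.max(0).round(3),np.median(q,0).round(3))
# top-view heights near stand
X=T["X"];m=np.zeros(X.shape[:2],bool);m[190:275,140:225]=1
h=X[m]
for lo,hi in((.145,.165),(.205,.222),(.222,.245)):
    q=h[(h[:,2]>lo)&(h[:,2]<hi)]
    if len(q)>5:
        re=cv2.minAreaRect(q[:,:2].astype(np.float32)*1000); print(lo,len(q),re,q.mean(0).round(4))
m[:]=0;m[212:248,272:306]=1
q=X[m];q=q[(q[:,2]>.08)&(q[:,2]<.1)];print("barrel T",len(q),cv2.minEnclosingCircle(q[:,:2].astype(np.float32)*1000),np.median(q[:,2]))
X=S["X"];q=X[215:270,285:322].reshape(-1,3);
for lo,hi in((.08,.1),(.02,.06)):
    w=q[(q[:,2]>lo)&(q[:,2]<hi)];print("barrel S",len(w),cv2.minEnclosingCircle(w[:,:2].astype(np.float32)*1000),w[:,2].max())
p=S["p"].astype(int);i=np.argwhere((p[...,0]>90)&(p[...,1]<60)&(p[...,2]<60));i=i[(i[:,1]>285)&(i[:,1]<325)];print("red S",[(x,X[tuple(x)].round(3)) for x in i])
p=T["p"].astype(int);i=np.argwhere((p[...,0]>90)&(p[...,1]<60)&(p[...,2]<60));i=i[(i[:,1]>265)&(i[:,1]<315)&(i[:,0]>200)&(i[:,0]<260)];print("red T",[(x,T["X"][tuple(x)].round(3)) for x in i])
E
```

```text
S [ 26 222  37  21  75] [0.562 0.444 0.336] [0.593 0.496 0.341] [0.57  0.475 0.338]
S [214 230  19  20  92] [0.447 0.219 0.222] [0.5   0.234 0.23 ] [0.472 0.227 0.227]
S [218 255  14  16  46] [0.451 0.219 0.16 ] [0.499 0.233 0.176] [0.475 0.226 0.164]
S [154 260  14  12  37] [0.592 0.28  0.094] [0.633 0.284 0.1  ] [0.612 0.283 0.098]
0.145 874 ((472.2383728027344, 316.86407470703125), (184.39892578125, 142.52760314941406), 70.42694854736328) [0.4887 0.3023 0.1549]
0.205 43 ((424.3746032714844, 247.1231231689453), (71.47381591796875, 153.190673828125), 43.67768096923828) [0.466  0.2304 0.2151]
0.222 220 ((446.9403381347656, 273.1621398925781), (97.87083435058594, 131.62681579589844), 82.42472076416016) [0.427  0.2566 0.2272]
barrel T 99 ((478.5888366699219, -1.9822163581848145), 26.473560333251953) 0.08728453475477961
barrel S 164 ((477.2590026855469, -2.3651745319366455), 27.788776397705078) 0.09066650564104249
barrel S 671 ((523.0361938476562, -26.951244354248047), 75.59947967529297) 0.0599517987284341
red S [(array([251, 310]), array([ 0.453, -0.002,  0.044])), (array([252, 310]), array([ 0.452, -0.   ,  0.042])), (array([252, 311]), array([ 0.453, -0.005,  0.038]))]
red T []
```

View pics/crop0.png

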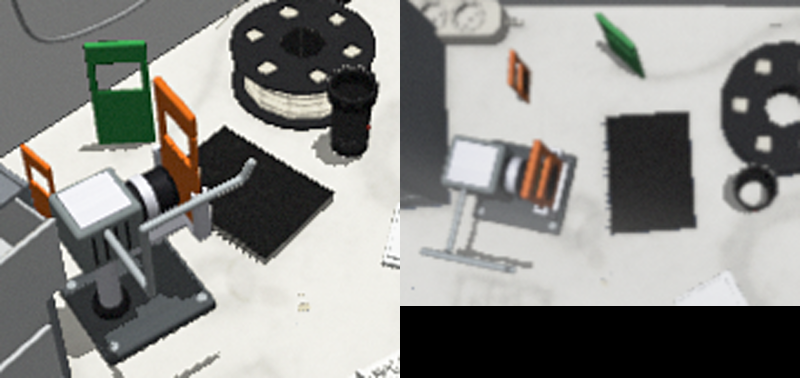

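The crop confirms it: the larger orange slide stands in the channel in front of the lens, with the hook to its left. The small orange one and the green one stand apart. The red button shows on the right edge of the barrel at scene (310,252). Next I'll fit the stand and hook geometry.

```bash
python3 - <<'E'
from h import *
S=np.load("scene0.npz");T=np.load("top0.npz")
def line(q,n):
    if len(q)<5: print(n,len(q));return
    q=q[:,:2] if q.shape[1]>2 else q
    for _ in range(4):
        c=q.mean(0);u=np.linalg.svd(q-c)[2][0];u=u*np.sign(u[0] if abs(u[0])>abs(u[1]) else u[1])
        e=(q-c)@np.array([-u[1],u[0]]);q=q[abs(e)<max(.004,2*e.std())]
    s=(q-c)@u
    print(n,len(q),"c",c.round(4),"ang",np.degrees(np.arctan2(u[1],u[0])).round(2),"ends",(c+s.min()*u).round(4),(c+s.max()*u).round(4),"perp sd",e.std().round(4))
for n,D in(("S",S),("T",T)):
    p=D["p"].astype(int);X=D["X"];z=X[...,2]
    org=(p[...,0]>90)&(p[...,0]>1.6*p[...,1])&(p[...,2]<.5*p[...,1]+20)
    box=(X[...,0]>.42)&(X[...,0]<.53)&(X[...,1]>.19)&(X[...,1]<.27)
    q=X[org&box&(z>.2)];line(q,n+" bar");print(np.percentile(q[:,2],[5,50,95]).round(4))
    q=X[org&box&(z>.225)];line(q,n+" bartop")
    g=(X[...,0]>.33)&(X[...,0]<.415)&(X[...,1]>.15)&(X[...,1]<.40)
    q=X[g&(z>.215)&(z<.232)];line(q,n+" rod");print(np.percentile(q[:,2],[5,50,95]).round(4))
    q=X[g&(z>.232)&(z<.25)];print("tip",len(q),np.median(q,0).round(4))
    g=(X[...,0]>.42)&(X[...,0]<.56)&(X[...,1]>.24)&(X[...,1]<.38)&(z>.15)&(z<.165)
    q=X[g];print("box",len(q),cv2.minAreaRect(q[:,:2].astype(np.float32)*1000),np.median(q[:,2]))
E
```

```text
S bar 203 c [0.4702 0.2287] ang -9.87 ends [0.4464 0.2328] [0.5007 0.2234] perp sd 0.0016
[0.2075 0.222  0.2288]
S bartop 89 c [0.4734 0.2269] ang -11.04 ends [0.4472 0.232 ] [0.5004 0.2216] perp sd 0.0019
S rod 246 c [0.3854 0.287 ] ang 78.73 ends [0.3754 0.2371] [0.3943 0.3316] perp sd 0.0017
[0.2188 0.2231 0.2263]
tip 16 [0.376  0.2374 0.2341]
box 787 ((484.0802001953125, 307.782470703125), (81.60807037353516, 96.11079406738281), 36.35072326660156) 0.15518272226582236
T bar 75 c [0.4799 0.2236] ang -13.56 ends [0.4546 0.2297] [0.5021 0.2182] perp sd 0.0019
[0.2167 0.2284 0.2313]
T bartop 57 c [0.4784 0.2244] ang -12.84 ends [0.4546 0.2299] [0.5023 0.219 ] perp sd 0.0018
T rod 117 c [0.3881 0.2861] ang 78.62 ends [0.3791 0.2413] [0.3968 0.3293] perp sd 0.002
[0.2223 0.2247 0.2279]
tip 11 [0.3782 0.2352 0.2352]
box 635 ((496.3549499511719, 331.9148254394531), (151.98834228515625, 100.6793441772461), 52.873619079589844) 0.15680876076516112
```

```bash
cat >> h.py <<'E'
YAW=np.radians(78.7); SX=np.array([np.cos(YAW),np.sin(YAW),0]); SY=np.array([-SX[1],SX[0],0])
COVER=np.array([.476,.2257,0]); HOOK=np.array([.3855,.280,.225])
E
python3 - <<'E'
from h import *
for n in("scene","top"):
    X=np.load(n+"0.npz")["X"].reshape(-1,3);X=X[(X[:,2]>.15)&(X[:,2]<1)]
    a=np.degrees(np.arctan2(X[:,1],X[:,0]));R=np.hypot(X[:,0],X[:,1])
    print(n,[(k,R[(a>=k)&(a<k+10)].min().round(2) if ((a>=k)&(a<k+10)).any() else None) for k in range(-80,60,10)])
for y in(YAW,YAW-np.pi):
    for P in (COVER+[0,0,.232],HOOK+[0,0,.03],COVER-SX*.13+[0,0,.16]): print(np.round(r.solve_ik(P,down(y)),2))
for a in(-86,-45,0,25):
    a=np.radians(a); P=[.4*np.cos(a),.4*np.sin(a),.35]
    q=r.solve_ik(P,down(YAW-np.pi));print(a,None if q is None else np.round(q,2))
print(r.tip_extent,r.read_state()["grip_width"])
E
```

```text
scene [(-80, np.float64(0.0)), (-70, np.float64(0.01)), (-60, np.float64(0.01)), (-50, np.float64(0.0)), (-40, np.float64(0.0)), (-30, np.float64(0.01)), (-20, np.float64(0.01)), (-10, np.float64(0.0)), (0, np.float64(0.01)), (10, np.float64(0.0)), (20, np.float64(0.0)), (30, np.float64(0.0)), (40, np.float64(0.01)), (50, np.float64(0.0))]
top [(-80, np.float64(0.46)), (-70, np.float64(0.37)), (-60, np.float64(0.64)), (-50, np.float64(0.08)), (-40, np.float64(0.07)), (-30, np.float64(0.07)), (-20, np.float64(0.07)), (-10, np.float64(0.07)), (0, np.float64(0.07)), (10, np.float64(0.07)), (20, np.float64(0.07)), (30, np.float64(0.08)), (40, np.float64(0.08)), (50, np.float64(0.08))]
[ 0.3   0.37  1.56 -0.    1.22 -1.08]
[ 0.47  0.25  1.65 -0.    1.23 -0.91]
[ 0.05  0.34  1.83 -0.    0.97 -1.33]
[ 0.3   0.37  1.56 -0.    1.22  2.07]
[ 0.47  0.25  1.65 -0.    1.23  2.24]
[ 0.05  0.34  1.83 -0.    0.97  1.82]
-1.5009831567151235 [-1.69  0.04  1.65 -0.    1.45  0.07]
-0.7853981633974483 [-0.98  0.04  1.65 -0.    1.45  0.79]
0.0 [-0.19  0.04  1.65 -0.    1.45  1.58]
0.4363323129985824 [ 0.24  0.04  1.65 -0.    1.45  2.01]
0.025 0.08553383603607333
```

```bash
python3 - <<'E'
from h import *
q=down(YAW)
r.movej([-1.69,.04,1.65,0,1.45,-.3])
r.movej([.1,.04,1.65,0,1.45,-1.1])
r.reach(COVER+[0,0,.30],q); command_gripper(.05,20)
print(r.move_straight(COVER+[0,0,.232],speed=.1,max_force=8))
s=r.read_state();print(s["eef_pos"],s["contact_force"])
command_gripper(0,20)
s=r.read_state();print(s["time_s"],s["contact_force"],s["torque"],s["grip_width"],s["grip_force"])
p,d,X=cloud("scene");save("g1.png",cv2.resize(p[180:370,130:330],(800,600)[:1]*1+(600,)) if 0 else cv2.resize(p[180:330,150:350],(800,600)))
E
```

```text
False
[0.47633092 0.22582011 0.23254233] [ 0.20231542  0.5899238  -0.0817311 ]
5.425 [-1.31008747 -0.25708368  3.6219118 ] [-0.02988778  0.00071741  0.01938432] 0.007274462726088558 24.680839776992798
```

View pics/g1.png

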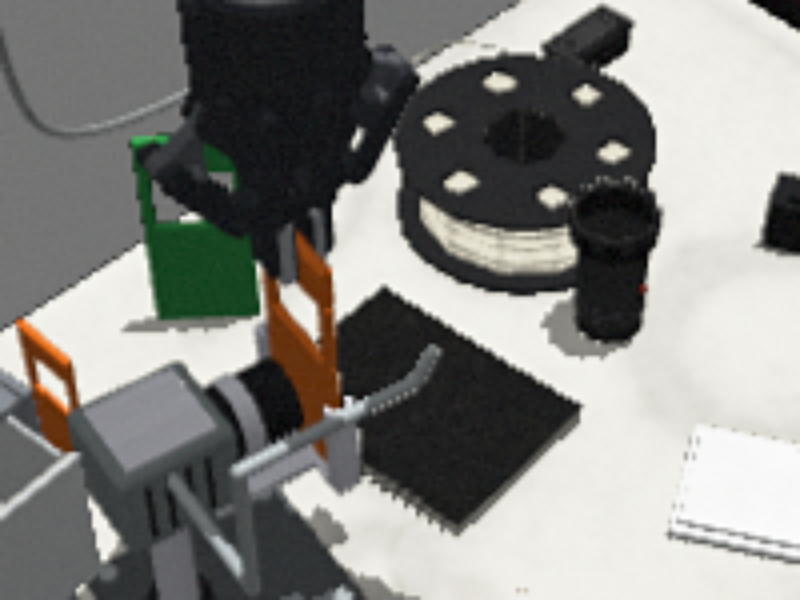

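The view at scene (225,245) shows the fingers closed on the cover's grip bar, with width 7.3 mm and small side forces. Next I lift it and take it round the hook's tip.

```bash
python3 - <<'E'
from h import *
command_gripper(0,40)
P=np.array(r.read_state()["eef_pos"])
print(r.move_straight(P+[0,0,.078],speed=.08,max_force=25))
s=r.read_state();print(s["time_s"],s["eef_pos"],s["contact_force"],s["grip_width"])
P=P+[0,0,.078]
A=P-SX*.045; r.move_straight(A,speed=.15)      # clear of hook tip in stand x
D=float((HOOK-P)@SY); print("dy",D)
B=A+SY*D; r.move_straight(B,speed=.15)
r.hold(.2)
p,d,X=cloud("scene");save("g2.png",cv2.resize(p[160:330,150:350],(800,600)));np.savez("g2.npz",p=p,X=X,d=d)
s=r.read_state();print(s["time_s"],s["eef_pos"],s["contact_force"],s["grip_width"])
pp=p.astype(int);o=(pp[...,0]>90)&(pp[...,0]>1.6*pp[...,1])&(pp[...,2]<.5*pp[...,1]+20)&(np.abs(X[...,0]-s["eef_pos"][0])<.05)&(np.abs(X[...,1]-s["eef_pos"][1])<.03)
q=X[o];print(len(q),q.min(0),q.max(0));
for a in(SX,SY):
    v=(q-HOOK)@a;print(np.percentile(v,[1,50,99]).round(4))
p,d,X=cloud("top");save("t2.png",p);np.savez("t2.npz",p=p,X=X,d=d)
E
```

```text
False
6.825 [0.47605281 0.22567806 0.30994275] [ 0.41020328  0.4887805  -0.19775482] 0.0069997243387200205
dy 0.09964534071023076
8.3417 [0.37028913 0.20101391 0.31033228] [ 0.00851724 -0.85283185 -1.26951068] 0.007069924057262277
850 [0.33998789 0.1943151  0.16936124] [0.39869226 0.21087796 0.308259  ]
[-0.0828 -0.0784 -0.0765]
[-0.0277  0.011   0.0295]
```

View pics/g2.png

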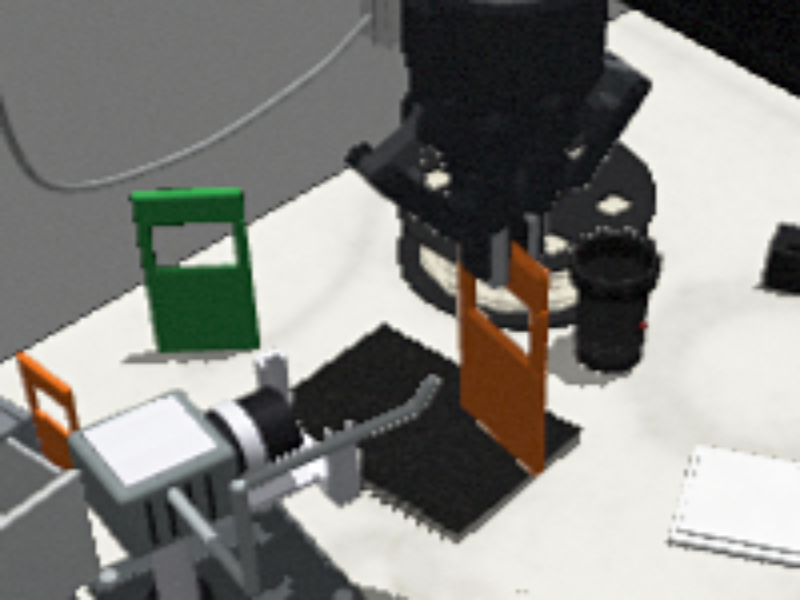

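The cover is free of the channel and upright in the grip at scene (275,250), with its opening facing the hook's tip at scene (258,255). Its measured centre is within 1 mm of the rod line. Next I thread it on and lower it.

```bash
python3 - <<'E'
from h import *
P=np.array(r.read_state()["eef_pos"])
U=P-[0,0,.0345]-SY*.001; r.move_straight(U,speed=.12)
print(r.move_straight(U+SX*.0795,speed=.08,max_force=6))
V=np.array(r.read_state()["eef_pos"]); r.hold(.15)
print(r.read_state()["contact_force"])
print(r.move_straight(V-[0,0,.027],speed=.03,max_force=3))
s=r.read_state();print(s["time_s"],s["eef_pos"],s["contact_force"],V[2]-s["eef_pos"][2])
p,d,X=cloud("scene");save("g3.png",cv2.resize(p[160:330,150:350],(800,600)));np.savez("g3.npz",p=p,X=X,d=d)
E
```

```text
False
[0.02033963 0.14169261 0.2614414 ]
True
10.8167 [0.38656757 0.27848889 0.2542622 ] [ 0.16532393 -0.11375966  5.06372648] 0.02155596783815339
```

View pics/g3.png

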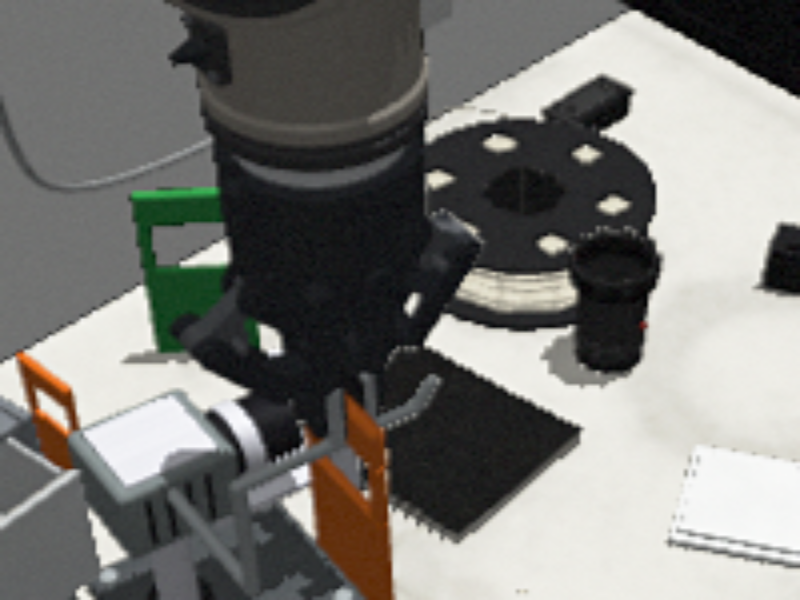

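The rod passes through the cover's opening at scene (237,278), and contact came at the predicted height. I release it and rise, then check the cover and measure the lens.

```bash
python3 - <<'E'
from h import *
command_gripper(.028,20); r.hold(.2)
V=np.array(r.read_state()["eef_pos"])
print(r.move_straight(V+[0,0,.09],speed=.1,max_force=8))
r.reach([.40,-.02,.33],down(YAW-1.2)) 
s=r.read_state();print(s["time_s"],s["joint_positions"])
for n in("scene","top"):
    p,d,X=cloud(n);np.savez(n+"4.npz",p=p,X=X,d=d)
    save(n+"4.png",cv2.resize(p[180:350,140:340],(800,600)) if n=="scene" else cv2.resize(p[160:280,140:300],(800,600)))
    pp=p.astype(int);o=(pp[...,0]>90)&(pp[...,0]>1.6*pp[...,1])&(pp[...,2]<.5*pp[...,1]+20)&(np.hypot(X[...,0]-HOOK[0],X[...,1]-HOOK[1])<.06)
    q=X[o]
    for a in(SX,SY,np.array([0,0,1])): print(n,len(q),np.percentile((q-HOOK)@a,[2,50,98]).round(4))
    # lens: along stand frame about lens axis
    s_=(X-HOOK)@SX; t=(X-HOOK)@SY; z=X[...,2]
    for zl,zh in((.145,.153),(.153,.16),(.11,.145)):
        m=(abs(t+.1)<.045)&(z>zl)&(z<zh)&(s_>-.06)&(s_<.14)
        print(n,zl,np.c_[np.histogram(s_[m],np.arange(-.06,.145,.006))[0]].T, "t",np.percentile(t[m],[2,50,98]).round(3) if m.any() else 0)
E
```

```text
False
13.6 [-2.40692268e-01  5.32854781e-02  1.68709147e+00  4.51095470e-04
  1.40124603e+00 -4.16004143e-01]
scene 861 [-0.0037  0.0008  0.0025]
scene 861 [-0.0255  0.0071  0.0309]
scene 861 [-0.107  -0.0415  0.0258]
scene 0.145 [[ 0  0  0  0  0  0 23 24 25 25 34 26 21 17 13 13 19 27 30 15 14 46 38  0
   0  0  0  0  0  0  0  0  0  0]] t [-0.126 -0.092 -0.06 ]
scene 0.153 [[ 0  0  0  0  0  0  0  0  0  0  0  0 21 54 71 69 69 68 73 75 77 55  3  0
   0  0  0  0  0  0  0  0  0  0]] t [-0.124 -0.097 -0.074]
scene 0.11 [[  0   0   9  64  39  20  37  37  41  30  39  35   6  29  35  42  20  15
   37  36  42  45 112   0   0   0   0   5   8   7   4   0   0   0]] t [-0.134 -0.078 -0.058]
top 76 [-0.0065 -0.0046 -0.0012]
top 76 [-0.005   0.0158  0.0254]
top 76 [-0.076   0.0242  0.0286]
top 0.145 [[ 0  0  0  3  2  0 20 22 25 25 30 22 36  4  5  3  3 16 10  2  2  4  2  0
   0  0  0  5  7 10  4  8  0  0]] t [-0.136 -0.1   -0.059]
top 0.153 [[ 0  0  0  0  0  0  0  0  0  0  0  0 26 50 41 49 49 45 50 42 42 39  4  0
   0  0  0  6 11 10  7  5  0  0]] t [-0.128 -0.1   -0.072]
top 0.11 [[ 0  0  7 23 20 15 37 14 11 12  7  8 24  3  4  0  3  1  1  1  1  2  0  0
   0  0  0 26 37 42 45 22  0  0]] t [-0.141 -0.093 -0.058]
```

View pics/scene4.png

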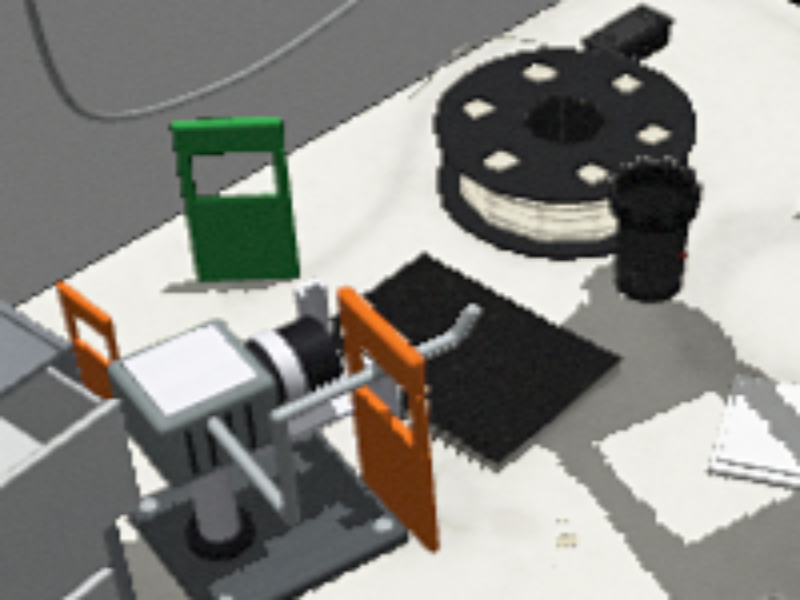

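View pics/top4.png

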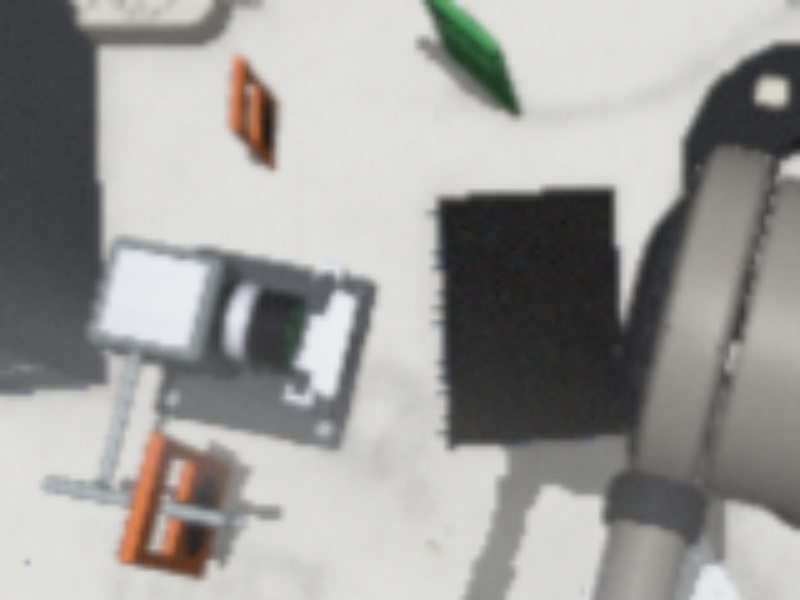

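The cover hangs on the hook, released, at scene (235,285) and top (175,260). The lens is exposed at top (197,226). Next I refine the lens front and the button azimuth and pick up the barrel.

```bash
cat >> h.py <<'E'
def button(p,m,c,zaxis=None):
    """azimuth(s) of red button seen in picture p for an upright barrel with axis at c (xy), radius 23 mm"""
    q=cv2.cvtColor(p,cv2.COLOR_RGB2HSV).astype(int); X=np.r_[c,.045 if zaxis is None else zaxis]
    R,t,K=np.array(m["R"]),np.array(m["t"]),np.array(m["K"],float)
    a=R@X+t; u0=K[0,0]*a[0]/a[2]+K[0,2]; v0=K[1,1]*a[1]/a[2]+K[1,2]
    P=p.astype(int); w=np.clip(P[...,0]-np.maximum(P[...,1],P[...,2])-25,0,None).astype(float)
    v,u=np.indices(w.shape); w[np.hypot(u-u0,v-v0)>24]=0
    if w.sum()==0: return None
    uc,vc=(w*u).sum()/w.sum(),(w*v).sum()/w.sum()
    xy=cv2.undistortPoints(np.array([[[uc,vc]]]),K,np.array([m["k1"],0,0,0,0.]))[0,0]
    d=R.T@np.r_[xy,1]; o=-R.T@t; D=d[:2]; O=o[:2]-c
    A,B,C=D@D,O@D,O@O-.0232**2; disc=B*B-A*C; k=(-B-np.sqrt(max(disc,0)))/A; h=O+k*D
    return (uc,vc),w.sum(),disc,np.degrees(np.arctan2(h[1],h[0])),(o+k*d)[2]
E
python3 - <<'E'
from h import *
m=optics.camera_model("scene")
for f in("scene0","g2","g3","scene4"): print(button(np.load(f+".npz")["p"],m,np.array([.478,-.002])))
for f in("scene4","top4"):
    X=np.load(f+".npz")["X"];s=(X-HOOK)@SX;t=(X-HOOK)@SY;z=X[...,2]
    k=(abs(t+.1)<.012)&(z>.135)&(z<.155)&(s<.012)&(s>-.035);print(f,np.histogram(s[k],np.arange(-.035,.012,.002))[0])
    k=(z>.13)&(z<.153)&(s>-.022)&(s<.006)&(abs(t+.1)<.03);print("t",np.percentile(t[k],[2,50,98]).round(4),np.percentile(z[k],98))
for f in("scene0","top0"):
    X=np.load(f+".npz")["X"];k=(np.hypot(X[...,0]-.478,X[...,1]+.002)<.045)&(X[...,2]>.082)&(X[...,2]<.1)
    q=X[k][:,:2];c=cv2.minEnclosingCircle(q.astype(np.float32)*1000);print(f,len(q),c)
    k=(abs(X[...,0]-.56)<.1)&(abs(X[...,1]+.03)<.08)&(X[...,2]>.02)&(np.hypot(X[...,0]-.478,X[...,1]+.002)>.03)
    q=X[k];dd=np.hypot(q[:,0]-.478,q[:,1]+.002);i=dd.argmin();print("spool near",q[i],dd[i],np.percentile(q[:,2],95))
g=np.pi/2
for P,y in(([.478,-.002,.082],g),([.4534,.1093,.167],g-1.8)): print(np.round(r.solve_ik(P,down(y)),2))
E
```

```text
((np.float64(310.2986111111111), np.float64(251.59027777777777)), np.float64(144.0), np.float64(7.050323695900751e-05), np.float64(-173.0604699764243), np.float64(0.038620949275353866))
((np.float64(284.3333994053518), np.float64(245.17740336967293)), np.float64(5045.0), np.float64(-0.0005393440543116634), np.float64(42.023274894659494), np.float64(0.04386066438909786))
((np.float64(310.2695035460993), np.float64(251.60992907801418)), np.float64(141.0), np.float64(7.174651393054843e-05), np.float64(-173.35925046936245), np.float64(0.03865607213832123))
((np.float64(310.27027027027026), np.float64(251.63513513513513)), np.float64(74.0), np.float64(7.162400773530475e-05), np.float64(-173.33160059103614), np.float64(0.038565689397233927))
scene4 [ 0  0  0  0  0  5 11  8 11 11 11 10 12  7 12 10  7 11 11  9 18  9 15]
t [-0.1123 -0.0904 -0.0802] 0.15023825857296427
top4 [ 0  0  0  0  0 15 10  8  7  7  8  6  9  7 10  5  6 12  8  6  7  8  7]
t [-0.1186 -0.0993 -0.0827] 0.15247073989980006
scene0 124 ((476.47943115234375, -1.8351613283157349), 27.05276870727539)
spool near [0.50979824 0.00054249 0.05464504] 0.031899723798139074 0.057379745180630125
top0 95 ((478.83111572265625, -1.5383665561676025), 26.425928115844727)
spool near [ 0.50953615 -0.00700536  0.06039878] 0.031930902858340666 0.06055549530477588
[-0.16  0.48  1.87 -0.    0.79 -1.74]
[ 0.07  0.34  1.81 -0.    1.    0.3 ]
```

```bash
cat >> h.py <<'E'
FOC=HOOK-SY*.1-SX*.1545; FOC[2]=.13
E
python3 - <<'E'
from h import *
g=np.pi/2; B=np.array([.4777,-.0018,0])
command_gripper(.085,20)
r.reach(B+[0,0,.17],down(g))
print(r.move_straight(B+[0,0,.086],speed=.1,max_force=6))
command_gripper(0,30); s=r.read_state(); print(s["grip_width"],s["contact_force"],s["eef_pos"],s["time_s"])
P=np.array(s["eef_pos"]); r.move_straight(P+[0,0,.087],speed=.1)
print("FOC",FOC)
y=g+np.radians(78.7+173.5-360)
T=FOC.copy();T[2]=P[2]+.085
r.reach(T+[0,0,.002],down(y)); r.move_straight(T,speed=.05); r.hold(.3)
s=r.read_state(); print(s["grip_width"],s["contact_force"],s["eef_pos"],s["time_s"],np.degrees(y))
for n in("scene","top"):
    p,d,X=cloud(n);np.savez(n+"5.npz",p=p,X=X,d=d)
    if n=="scene": save("scene5.png",cv2.resize(p[150:320,150:350],(800,600)))
    print(n,button(p,optics.camera_model(n),FOC[:2],.13))
    k=(np.hypot(X[...,0]-FOC[0],X[...,1]-FOC[1])<.04)&(X[...,2]>.07)&(X[...,2]<.145)
    print(k.sum(),np.percentile(X[k],[1,99],axis=0).round(4))
E
```

```text
False
0.049714953094130675 [-0.48914039  0.62270433  5.16864429] [ 0.47815394 -0.00191145  0.08665692] 16.9083
FOC [0.45328779 0.10890042 0.13      ]
0.04931442891278262 [ 0.55654654  0.39648092 -0.80196866] [0.45330823 0.10887523 0.17168297] 20.3167 -17.80000000000001
scene ((np.float64(267.0), np.float64(255.78947368421052)), np.float64(57.0), np.float64(8.452546995840748e-05), np.float64(79.43832133182227), np.float64(0.12523197312399215))
424 [[0.4328 0.0935 0.0843]
 [0.4743 0.1318 0.1442]]
top None
7 [[0.4355 0.0921 0.0863]
 [0.4459 0.1048 0.1102]]
```

View pics/scene5.png

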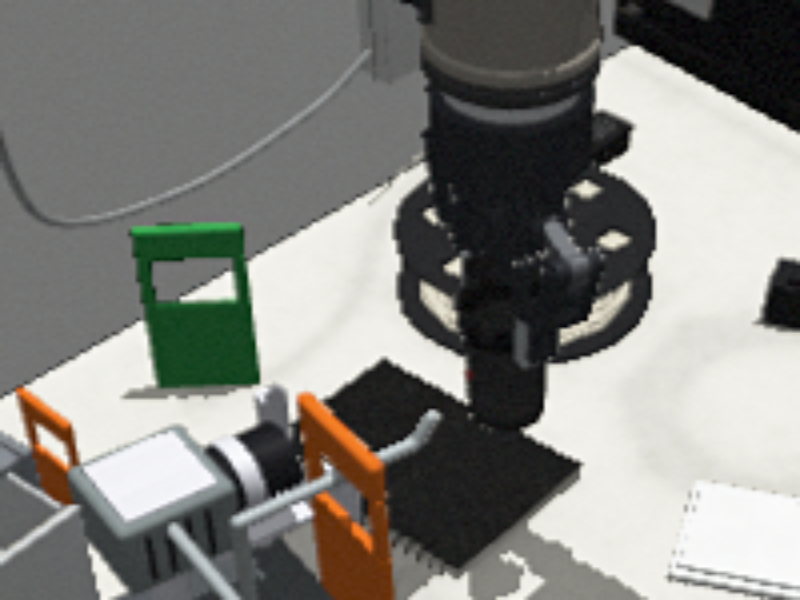

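The barrel is held upright with its button at scene (267,256). The button's measured azimuth is 79.4° against the lens direction of 78.7°, and the barrel's axis and foot are within about 1 mm of target. The cover is still on the hook, so I hand in.

```bash
python3 -c "
from h import *
print(r.finish_job())"
```

```text
the job is handed in; nothing more can be done
None
```

The job is handed in at about 20 s of the 58 s allowed: the cover hangs released on the hook, and the gripper is holding the barrel upright at the focus point, within about 1 mm, with its red button within about 1° of facing the lens.

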